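# Press a brass stud home with a bench quick clamp, then release it

### The arm

A 6-joint arm with a two-finger parallel gripper is mounted at the origin on a cart in front of the work surface, level with it; the furniture and walls round the work are solid. World frame = base frame: x ahead of the robot, y to its left, z up, the work surface at z = 0. Lengths are in mm, angles in degrees, forces in N, time in s.
With the tool pointing down it reaches from about 350 to 850 mm from the base axis. Payload 8.1 kg.
Tool frame: the origin (TCP) lies midway between the tips of the shut fingers; the grasp point (between the pads) lies 19 mm behind it; z points along the fingers, y is the line along which they close (so a half turn about z gives the same grasp; the last joint's range is limited). The gripper opens to 85 mm and grips with 20 to 120 N. Pads are 22 mm wide; open, the fingers measure 114 mm over their backs; the gripper's body (76 mm by 85 mm) begins 54 mm behind the grasp point. The pads swing forward as they close: fully open they stand 13 mm farther back than shut.
Start: joints at [-70.325, 7.471, 85.268, -0, 87.261, -4.893], TCP at [249.488, -545.675, 231.292] pointing down, gripper open.
Joint ranges: [-169.43, 169.43], [-51.17, 129.36], [1.28, 143.12], [-76.62, 256.62], [0, 156.53], [-152.29, 152.29]. Speed limits (degrees/s): [136.94, 136.94, 159.86, 180, 180, 180].

### API

Orientations are given as [roll, pitch, yaw] about the fixed x, y, z axes, in that order (R = Rz(yaw) Ry(pitch) Rx(roll)).
In Python, from bench import sense, snapshot, camera_params, hand_in, masks_of, pinpoint gives the robot as it stands.
- The arm moves only by the tool step_arm, never from a script. Its argument "targets" is a list of rows, each an object with "angular": the turn, a rotation vector about the tool's x, y, z scaled (see below), a list of three; "dp": the shift along the tool's x, y, z scaled (see below), a list of three; "fingers": the closure, from 0 (fully open) to 1 (shut). A call has exactly 8 rows; each row is the pose to reach, as a shift and turn from the pose commanded when the call began, along the tool's axes at that moment, turning the shorter way round; what a row does not reach only later rows make up. The controller multiplies each number of a shift by 0.2 m and each number of a turn by 180 degrees. A row lasts 1/8 s, in which the tool goes at most 62.5 mm and 10.7 degrees, less where a joint would pass 70% of its speed; a pose out of reach is approached as far as the arm can. A call with a number of a shift or a turn outside -1 to 1 is refused whole. A call with a gripper value outside its range is refused whole. The fingers move at their own pace and stop on an object; "newtons" is the grip in N (left out, the last holds). Time passes only in rows, so rows that repeat a pose let the fingers close, or fill a call up. It gives the time, the measured TCP pose, the force, the opening and the grip force at its end, in the units of the state.
- sense(): the state, without advancing time (a new reading comes with each control period).
- snapshot(name): name is "side" or "top" or "wrist"; returns the picture (420x560x3 uint8, blue, green, red); there is no depth.
- camera_params(name): a dict with "vfov" (degrees; the focal length in pixels is half the picture's height over the tangent of half this angle, whatever the lens; pixels are square), "cx", "cy" (the principal point, pixels), "R" (3x3) and "t" (3): a world point X has camera coordinates R X + t. Camera axes: x right, y down, z forward; pixel columns grow to the right and rows downward; lengths in mm; the calibration is good to about 2 mm. A picture is of the moment at which its call begins: read the wrist's pose just before it. camera_params takes no time and is no camera call; for the wrist camera it gives the pose at the moment of the call.
- hand_in(): hands the job in; it is judged then, once.
Trained networks look in the newest picture that a camera, given by its name, has taken for a name from the list of things; names that differ only in an ending like _2 or _b are one class to them, and where a whole thing is asked for, a point or a joint stands for the part that bears it (a point fixed in the world has none). Each returns a list of dicts, best first, with "conf" (0 to 1); they miss things now and then, are a little off and sometimes report something else, mostly with a low value. They report only what shows in the picture. A call takes as long as a camera call. They do not tell look-alikes from the thing itself.
- masks_of(camera, label): "pixels" (420x560 bool, what is visible of it) and "at" ([column, row] in pixels, amid what is visible of it).
- pinpoint(camera, label): "at" ([column, row] in pixels: a listed point, or the origin of a listed thing).
The state is a dict: "time": time; "joint_pos": joint angles; "qd": joint speeds; "joint_efforts": joint torques, N m; "tool_pos": TCP position; "tcp_rot": TCP orientation; "ft_force": force on the tool from outside, world axes, zero at the start; "wrist_torque": the same for the moment, N m; "finger_gap": finger opening in mm; "grip_force": force on a finger pad.
Only numpy, scipy, OpenCV 4.12 (cv2) and the standard library are available. Lean on these libraries where they do the work, as an engineer would, in place of code of your own. Each camera call takes 0.05 s, during which the arm holds its last target. There are 200 camera calls.

### The job

Pump the trigger of the quick clamp until its jaw has pressed the brass stud fully home into the wooden block and bears firmly on it (held with more than 10 N at the pad, about 15 N is right, but never above 28 N: stop squeezing when you feel it has bottomed). Then squeeze the release lever on the jaw against its post and slide the jaw fully back, leaving the block in the clamp. Press the stud only with the clamp: do not touch the block or stud, and leave the things around the clamp where they are.

Things in the scene. Friction and masses are not known exactly. Their poses are not given: they have to be found in the camera images.
- clamp: bench quick clamp fixed to the table, grey base plate 100 x 335 mm, 12 mm thick. Origin on the table under it, its z up; its level y axis is the pressing direction: the sliding jaw goes to +y toward the fixed jaw (face at y 150). Trigger housing and fixed black handle post (y -112 to -97, top z 142) are at the rear. 'Clamp (x,y,z)' below means mm in this frame, all joints at 0
- trigger_roller (a point): centre of the trigger's roller, a black bar 14 mm thick, 26 mm long along clamp x, atop a plate 18 mm wide; moves with it; at rest at clamp (0,-53,128). Push it to -y with closed fingers from its free +y side (45 mm or more of room before the jaw's post), or squeeze it against the handle (66 mm over both). With the stud home, 12 to 14 N held on it before the last 7 mm of its travel puts 12 to 23 N on the pad, each 1 mm more adding 2 N
- trigger (a joint): trigger angle, rad: 0 at rest, 0.55 at its hard end stop (roller goes 34 mm to -y, nearly level); a spring returns it. The first quarter of a stroke drives nothing, then the jaw moves 0.45 of the roller travel. On letting back, the jaw settles up to 4 mm back on its ratchet tooth: a full pump gains 8 mm (rarely 4 or 12). Push at the roller: 2.3 N to start, 3 to 10 N with the jaw free, 6 to 12 N pushing the stud in (uneven, most in the last 7 mm), more once it is home
- jaw (a joint): sliding jaw, m: 0 fully back at its rear stop, growing toward the fixed jaw (+y); range 0 to 0.068. Its pad face is at clamp y = 29 mm + jaw, so the pad meets the fully seated stud at about 0.055. It ratchets (4 mm teeth): it goes back only while the release lever is squeezed and the trigger is at rest; sliding it then takes about 2 N
- jaw_grip (a point): point on the sliding jaw between its fixed black post (clamp x -20 to -8) and the steel release lever (x +16 to +24 at rest); moves with the jaw; clamp (0,11,95) at jaw 0. Both stand upright above the jaw's head (top z 66), tops z 112, 18 mm wide along y. Pinch them together along clamp x from above: 44 mm over both at rest, 34 mm squeezed, the middle then at clamp x -3
- release (a joint): release lever angle, rad: 0 at rest; squeezing its top toward the post (-x) turns it, up to 0.26 (top moves 10 mm). From 0.07 its tooth is clear of the rack and the jaw slides freely. It needs 2 to 4 N and springs back when let go (it may rest on a tooth, at up to 0.06)
- pad: round rubber-faced pad, 28 mm across, on the front of the sliding jaw; origin at the centre of its face, at clamp z 45. It is sprung: it gives 1 mm for every 5 N, at most 6 mm (30 N)
- block: wooden display block, 50 (x) by 60 (y) by 50 mm, lying loose on the clamp's bed (20 mm above the table) between two low side strips, its back within 5 mm of the fixed jaw; origin at the centre of its underside, y axis along the clamp's y. The stud is in its -y face
- stud (a joint): brass stud (head 26 mm across, 6 mm thick, at clamp z 45) in the -y face of the block: how far it is pushed in, m; 0 = head 14 mm proud of the block, 0.014 = fully home, head against the wood. It resists with about 7 N all the way, stays where it is pushed, and stops dead at home
- amber_oval: rounded dark amber piece, 34x47x34 mm, lying loose beside the clamp; bystander; origin at the centre of its underside
- amber_tall: egg-shaped amber piece standing on end, 24x26x48 mm, lying loose beside the clamp; bystander; origin at the centre of its underside
- tweezers: steel tweezers lying flat, 11x128x9 mm, lying loose beside the clamp; bystander; origin at the centre of its underside
- needle_file: needle file with a wooden handle lying flat, 12x153x12 mm, lying loose beside the clamp; bystander; origin at the centre of its underside
- loupe: folding pocket loupe, 29x39x16 mm, lying loose beside the clamp; bystander; origin at the centre of its underside
Not all that is in view belongs to the job. What is meant by the block is not black, and is the larger of those in its own colour.

How it is judged:
By the outcome, as a careful person would: the job done as asked, in the order asked, and still so for the second after the job is handed in, with the robot touching nothing.
It also fails if it takes over 72 s, if anything falls off the work surface, if the arm or the gripper's body presses on something with over 40 N, if the wrist force passes 120 N, or if a joint passes its speed limit or range.

## Working session

There is one attempt and no reset: what is moved stays moved. The work goes in short steps, Python scripts to look and compute and a tool call to move; the robot and the scene stay as the last step left them, time stands still between calls to the robot, and variables do not carry over. Pictures are saved under pics/ and viewed, at most 10 in all, crops included, and the job is handed in when it is done.

Besides the shell and the picture viewer there is one more tool, called as name(argument=value, ...) on one line, values as JSON. step_arm: Moves the arm, as the interface text tells. Its arguments: {"type":"object","properties":{"targets":{"type":"array","items":{"type":"object","properties":{"angular":{"type":"array","items":{"type":"number","minimum":-1,"maximum":1}},"dp":{"type":"array","items":{"type":"number","minimum":-1,"maximum":1}},"fingers":{"type":"number"}}}},"newtons":{"type":"number"}},"required":["targets"]}

```bash
ls; mkdir -p pics; python3 - <<'E'
from bench import *
import cv2
s=sense();print(s)
for n in("side","top"):
    im=snapshot(n);cv2.imwrite(f"pics/{n}0.png",im)
    p=camera_params(n);print(n,p)
    for l in("clamp","block","trigger_roller","jaw_grip","pad","stud"):
        print(l,[(d["at"],round(d["conf"],2)) for d in pinpoint(n,l)])
E
```

```text
pics
{'time': 0.0, 'joint_pos': array([-7.03251915e+01,  7.51389202e+00,  8.53313271e+01,  3.97974360e-04,
        8.72622486e+01, -4.89292035e+00]), 'qd': array([ 0.09710236, -0.06055962,  0.17633834,  0.00096185, -0.07162859,
       -0.06302743]), 'joint_efforts': array([-3.48107806e-04, -5.69407475e+01, -5.00550413e+01,  1.12700735e-05,
        1.52208062e-02,  6.27197323e-06]), 'tool_pos': array([ 249.29339808, -545.13509952,  230.23749598]), 'tcp_rot': array([-1.79892958e+02, -9.56235780e-03,  2.45677005e+01]), 'ft_force': array([-0.23261711, -0.49782093,  0.41005087]), 'wrist_torque': array([ 0.02064887,  0.0757191 , -0.05943804]), 'grip_force': 0.0, 'finger_gap': 85.25816021944118}
side {'vfov': 49.20430870965964, 'cx': 285.38036559027154, 'cy': 208.79642815000253, 'R': array([[-0.96047687, -0.27777367, -0.01805452],
       [-0.12353029,  0.48346585, -0.86660316],
       [ 0.24944828, -0.83012201, -0.49867123]]), 't': array([481.94429154, 139.06749573, 926.29206805])}
clamp [([276.0, 226.2], 0.65)]
block [([207.2, 285.2], 0.87), ([258.8, 305.3], 0.77), ([253.5, 237.9], 0.76), ([273.2, 221.6], 0.28)]
trigger_roller [([288.8, 166.2], 0.53)]
jaw_grip [([269.3, 193.3], 0.58)]
pad [([266.0, 215.6], 0.5)]Traceback (most recent call last):
  File "<stdin>", line 8, in <module>
ValueError: it knows: amber_oval, amber_tall, block, clamp, jaw_grip, loupe, needle_file, pad, trigger_roller, tweezers
```

```bash
cat > h.py <<'E'
import numpy as np,cv2
from bench import *
from scipy.optimize import least_squares
def proj(n,X,p=None):
    p=p or camera_params(n);c=np.atleast_2d(X)@np.array(p["R"]).T+p["t"]
    f=210/np.tan(np.radians(p["vfov"]/2))
    return c[:,:2]/c[:,2:]*f+[p["cx"],p["cy"]]
def w(c,P):  # clamp pose c=(x,y,yaw rad)
    P=np.atleast_2d(P);k,s=np.cos(c[2]),np.sin(c[2])
    return np.c_[c[0]+k*P[:,0]-s*P[:,1],c[1]+s*P[:,0]+k*P[:,1],P[:,2]]
E
python3 - <<'E'
from h import *
n="top";im=snapshot(n);cv2.imwrite("pics/top0.png",im);print(camera_params(n))
obs=[]
for l,P in(("clamp",(0,0,0)),("trigger_roller",(0,-53,128)),("jaw_grip",(0,11,95)),("pad",(0,29,45)),("block",None)):
    r=pinpoint(n,l);print(l,[(d["at"],round(d["conf"],2)) for d in r])
    if P and r: obs.append((n,P,r[0]["at"]))
obs+=[("side",(0,0,0),(276,226.2)),("side",(0,-53,128),(288.8,166.2)),("side",(0,11,95),(269.3,193.3)),("side",(0,29,45),(266,215.6))]
best=min((least_squares(lambda c:np.concatenate([(proj(m,w(c,P))[0]-a) for m,P,a in obs]),(550,-100,y),loss="soft_l1",f_scale=3) for y in np.arange(-3,3,1)),key=lambda r:r.cost)
print(best.x,np.degrees(best.x[2]),best.cost,best.fun.reshape(-1,2).round(1))
a=cv2.imread("pics/side0.png")
cv2.imwrite("pics/both.png",cv2.resize(np.vstack([a[100:400],im]),(560,720))[:600] if 0 else cv2.resize(np.hstack([a,im]),(800,300)))
E
```

```text
{'vfov': 48.8243965510878, 'cx': 271.68213999963444, 'cy': 209.5294485310382, 'R': array([[-0.01132548, -0.99993186,  0.00283141],
       [-0.9949561 ,  0.01098679, -0.09970781],
       [ 0.09966991, -0.00394637, -0.99501273]]), 't': array([  6.1393568 , 531.20095274, 899.29036763])}
clamp [([300.4, 193.2], 0.59), ([309.7, 204.4], 0.56)]
trigger_roller [([345.3, 201.2], 0.47)]
jaw_grip [([300.3, 193.0], 0.77)]
pad [([287.6, 194.7], 0.63)]
block [([181.8, 176.6], 0.73), ([162.2, 231.1], 0.63), ([254.6, 193.5], 0.6)]
[550.1778002  -63.98288262 -12.86427633] -737.068740483387 56.95033544090315 [[ 2.3  8.1]
 [-9.1  0.1]
 [ 0.2  0.7]
 [ 2.5 -0.2]
 [-2.4 -0.9]
 [-4.3  3.4]
 [ 0.3 -0.7]
 [-0.  -1. ]]
```

View pics/side0.png

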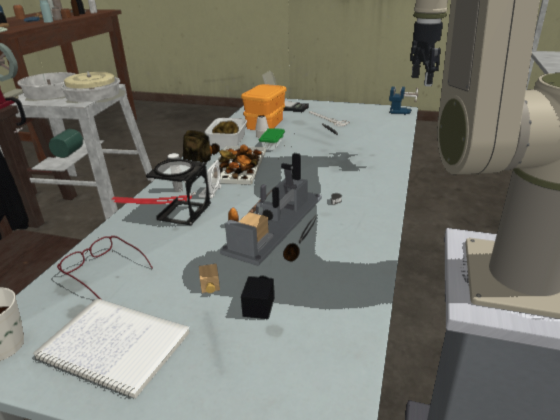

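View pics/top0.png

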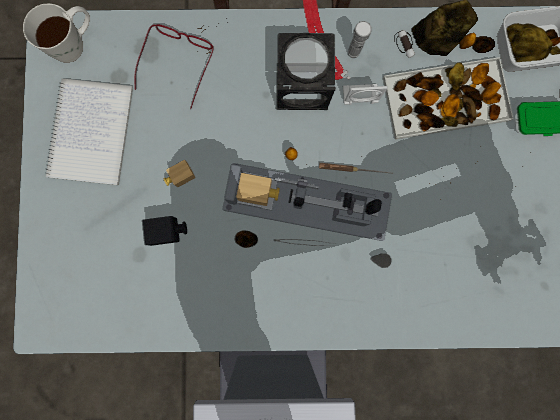

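The top view shows three block-like things: the wooden one in the clamp at (254,190), a smaller wooden one at (180,173), and a black one at (160,231). The one meant is (254,190), because it is not black and is the larger wooden one. I'll confirm this in a crop with the fitted model drawn over it.

```bash
python3 - <<'E'
from h import *
im=cv2.imread("pics/top0.png");s=cv2.imread("pics/side0.png")
c=(550.2,-64,-12.864+4*np.pi)
def crop(im,n,x0,y0,wd,ht,k):
    o=cv2.resize(im[y0:y0+ht,x0:x0+wd],None,fx=k,fy=k,interpolation=cv2.INTER_CUBIC)
    for P,col in(((0,-53,128),(0,0,255)),((0,11,95),(0,255,0)),((-14,11,112),(255,255,0)),((20,11,112),(255,255,0)),((0,29,45),(255,0,255)),((0,-104,142),(0,255,255)),((-50,0,12),(255,0,0)),((50,0,12),(255,0,0)),((-50,150,12),(255,0,0)),((50,150,12),(255,0,0))):
        u=(proj(n,w(c,P))[0]-[x0,y0])*k;cv2.circle(o,tuple(int(v) for v in u),3,col,1)
    return o
cv2.imwrite("pics/c1.png",crop(im,"top",150,145,260,110,3)) 
o=crop(s,"side",190,140,150,130,4);cv2.imwrite("pics/c2.png",o)
E
```

```text
(no output)
```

View pics/c1.png

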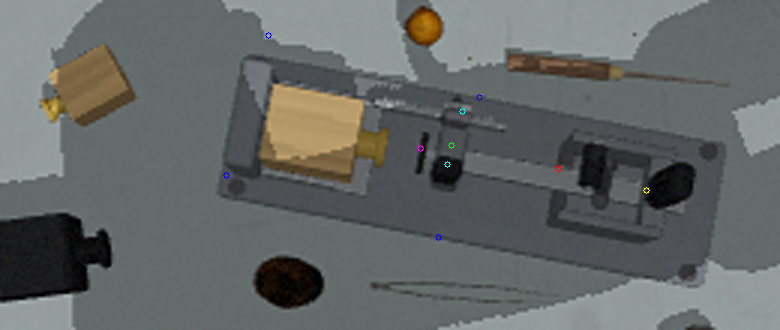

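View pics/c2.png

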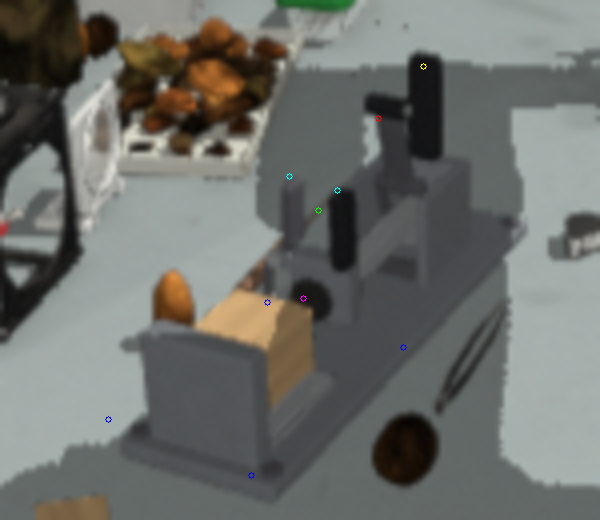

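The crop confirms it: the block in the clamp at (254,190) is the larger wooden one, with its stud proud toward the pad. The drawn model is a few px off at the roller, crop (593,165), and at the handle, crop (672,184). I'll refit on hand-read features.

```bash
python3 - <<'E'
from h import *
T=[((0,-53,135),(593,165)),((-14,11,112),(447,166)),((20,11,112),(457,104)),((0,-104.5,142),(672,184)),((0,29,45),(421,152))]
S=[((0,-53,128),(387,105)),((0,-104.5,142),(425,58)),((-14,11,112),(342,195)),((20,11,112),(292,185)),((0,29,45),(310,299))]
obs=[("top",P,np.array(a)/3+[150,145]) for P,a in T]+[("side",P,np.array(a)/4+[190,140]) for P,a in S]
C=[np.array(a)/3+[150,145] for a in((240,55),(218,197),(700,285),(725,145))]
def f(c):
    r=[(proj(m,w(c,P))[0]-a) for m,P,a in obs]
    Q=[(50,c[3]+335,12),(-50,c[3]+335,12),(-50,c[3],12),(50,c[3],12)]
    return np.concatenate(r+[proj("top",w(c,q))[0]-a for q,a in zip(Q,C)])
r=least_squares(f,(550,-64,-.25,-167),loss="soft_l1",f_scale=2)
print(r.x,np.degrees(r.x[2]),r.fun.reshape(-1,2).round(1))
c=r.x
for l,P in(("roller",(0,-53,128)),("grip",(0,11,95)),("mid",(0,-25,120))):print(l,w(c,P)[0].round(1))
E
```

```text
Traceback (most recent call last):
  File "h.py", line 5, in proj
    p=p or camera_params(n);c=np.atleast_2d(X)@np.array(p["R"]).T+p["t"]
           ~~~~~~~~~~~~~^^^
ValueError: time passes only in moves, steps and waits
```

```bash
sed -i 's/p=p or camera_params(n);/p=p or PC(n);/; s/^def proj/import functools\nPC=functools.cache(lambda n:camera_params(n))\ndef proj/' h.py; python3 - <<'E'
from h import *
T=[((0,-53,135),(593,165)),((-14,11,112),(447,166)),((20,11,112),(457,104)),((0,-104.5,142),(672,184)),((0,29,45),(421,152))]
S=[((0,-53,128),(387,105)),((0,-104.5,142),(425,58)),((-14,11,112),(342,195)),((20,11,112),(292,185)),((0,29,45),(310,299))]
obs=[("top",P,np.array(a)/3+[150,145]) for P,a in T]+[("side",P,np.array(a)/4+[190,140]) for P,a in S]
C=[np.array(a)/3+[150,145] for a in((240,55),(218,197),(700,285),(725,145))]
def f(c):
    r=[(proj(m,w(c,P))[0]-a) for m,P,a in obs]
    Q=[(50,c[3]+335,12),(-50,c[3]+335,12),(-50,c[3],12),(50,c[3],12)]
    return np.concatenate(r+[proj("top",w(c,q))[0]-a for q,a in zip(Q,C)])
r=least_squares(f,(550,-64,-.25,-167),loss="soft_l1",f_scale=2)
print(r.x,np.degrees(r.x[2]),r.fun.reshape(-1,2).round(1))
c=r.x
for l,P in(("roller",(0,-53,128)),("grip",(0,11,95)),("mid",(0,-25,120))):print(l,w(c,P)[0].round(1))
print(sense()["time"])
E
```

```text
[ 5.48480669e+02 -6.71137122e+01 -2.01144670e-01 -1.71657045e+02] -11.524740686279085 [[-8.5 -1.1]
 [ 2.3  1.1]
 [ 2.4  3.6]
 [-5.3 -2.4]
 [ 1.   1.1]
 [-3.   2.4]
 [-2.9  1. ]
 [ 0.7 -1.9]
 [ 0.3 -2.3]
 [ 0.6 -0.4]
 [ 0.8 -0.6]
 [-1.6 -0.3]
 [ 0.3  1.6]
 [ 0.1  0. ]]
roller [ 537.9 -119.   128. ]
grip [550.7 -56.3  95. ]
mid [543.5 -91.6 120. ]
0.6
```

```bash
cat > fit.py <<'E'
from h import *
T=[((0,-53,135),(593,165)),((-14,11,112),(447,166)),((20,11,112),(457,104)),((0,-104.5,142),(672,184)),((0,29,45),(421,152))]
S=[((0,-53,128),(387,105)),((0,-104.5,142),(425,58)),((-14,11,112),(342,195)),((20,11,112),(292,185)),((0,29,45),(310,299))]
obs=[("top",P,np.array(a)/3+[150,145]) for P,a in T]+[("side",P,np.array(a)/4+[190,140]) for P,a in S]
C=[np.array(a)/3+[150,145] for a in((240,55),(218,197),(700,285),(725,145))]
def f(c):
    r=[(proj(m,w(c,np.add(P,(0,c[4]*(P[1]>0),0))))[0]-a) for m,P,a in obs]
    Q=[(50,c[3]+335,12),(-50,c[3]+335,12),(-50,c[3],12),(50,c[3],12)]
    return np.concatenate(r+[proj("top",w(c,q))[0]-a for q,a in zip(Q,C)])
r=least_squares(f,(550,-64,-.25,-167,0),loss="soft_l1",f_scale=2)
print(r.x,np.degrees(r.x[2]),r.fun.reshape(-1,2).round(1))
c=r.x
for l,P in(("roller",(0,-53,128)),("grip",(0,11+c[4],95)),("mid",(0,-25,120))):print(l,w(c,P)[0].round(1))
E
python3 fit.py
```

```text
[ 5.46084219e+02 -7.99795889e+01 -1.98824273e-01 -1.58572955e+02
  1.72840149e+01] -11.391791683340319 [[-1.2  0.1]
 [ 0.1  0.5]
 [ 0.1  3. ]
 [ 2.1 -1.2]
 [-1.1  0.6]
 [-0.6  0.3]
 [-0.6 -1. ]
 [-0.2 -1.2]
 [-0.6 -1.6]
 [-0.3  0.4]
 [ 0.7 -0.5]
 [-1.5 -0.2]
 [ 0.4  1.3]
 [ 0.1 -0.3]]
roller [ 535.6 -131.9  128. ]
grip [551.7 -52.3  95. ]
mid [ 541.1 -104.5  120. ]
```

The fit is now within about 1–2 px, with clamp (546,-80), yaw -11.4° and the jaw at about 16–17 mm. One tool yaw, with x along clamp y, suits both the push and the release pinch. Setting out.

step_arm(targets=[{"dp": [0.1,-0.06,0],"fingers": 1},{"dp": [0.2,-0.12,0],"fingers": 1},{"dp": [0.3,-0.19,0],"fingers": 1},{"dp": [0.42,-0.26,0],"fingers": 1},{"dp": [0.54,-0.34,0],"fingers": 1},{"dp": [0.66,-0.41,0],"fingers": 1},{"dp": [0.78,-0.48,0],"fingers": 1},{"dp": [0.9,-0.56,0],"fingers": 1}], newtons=60)

```text
validation failed for argument at $.ta...
```

step_arm(targets=[{"dp": [0.11,-0.07,0],"fingers": 1},{"dp": [0.22,-0.14,0],"fingers": 1},{"dp": [0.33,-0.21,0],"fingers": 1},{"dp": [0.45,-0.28,0],"fingers": 1},{"dp": [0.56,-0.35,0],"fingers": 1},{"dp": [0.67,-0.42,0],"fingers": 1},{"dp": [0.79,-0.49,0],"fingers": 1},{"dp": [0.9,-0.56,0],"fingers": 1}])

```text
validation failed for argument at $.ta...
```

step_arm(targets=[{"dp": [0.06,-0.04,0.0],"angular": [0,0,-0.04],"fingers": 1},{"dp": [0.12,-0.08,0.0],"angular": [0,0,-0.08],"fingers": 1},{"dp": [0.18,-0.12,0.0],"angular": [0,0,-0.12],"fingers": 1},{"dp": [0.24,-0.16,0.0],"angular": [0,0,-0.16],"fingers": 1},{"dp": [0.31,-0.21,0.05],"angular": [0,0,-0.2],"fingers": 1},{"dp": [0.38,-0.25,0.1],"angular": [0,0,-0.25],"fingers": 1},{"dp": [0.458,-0.3,0.15],"angular": [0,0,-0.3],"fingers": 1},{"dp": [0.458,-0.3,0.15],"angular": [0,0,-0.3],"fingers": 1}])

```text
time: 1.6
tool_pos: [308.1, -451.9, 200.5]
tcp_rot: [-179.9, -0.1, 78.6]
ft_force: [-0.4, -0.3, -0.9]
finger_gap: -0.0
grip_force: 0.0
```

The rows need the angular entry, so only the third call ran. Now two moves along the new axes.

step_arm(targets=[{"dp": [0.12,0.05,0],"angular": [0,0,0],"fingers": 1},{"dp": [0.24,0.1,0],"angular": [0,0,0],"fingers": 1},{"dp": [0.36,0.15,0],"angular": [0,0,0],"fingers": 1},{"dp": [0.48,0.2,0],"angular": [0,0,0],"fingers": 1},{"dp": [0.6,0.25,0],"angular": [0,0,0],"fingers": 1},{"dp": [0.73,0.3,0],"angular": [0,0,0],"fingers": 1},{"dp": [0.86,0.35,0],"angular": [0,0,0],"fingers": 1},{"dp": [0.98,0.4,0],"angular": [0,0,0],"fingers": 1}])

```text
time: 2.6
tool_pos: [425.6, -277.0, 202.2]
tcp_rot: [179.9, 0.0, 78.3]
ft_force: [0.0, -0.0, 0.1]
finger_gap: -0.2
grip_force: 0.0
```

step_arm(targets=[{"dp": [0.14,0.06,0],"angular": [0,0,0],"fingers": 1},{"dp": [0.28,0.12,0],"angular": [0,0,0],"fingers": 1},{"dp": [0.42,0.17,0],"angular": [0,0,0],"fingers": 1},{"dp": [0.56,0.23,0],"angular": [0,0,0],"fingers": 1},{"dp": [0.7,0.29,0],"angular": [0,0,0],"fingers": 1},{"dp": [0.84,0.35,0],"angular": [0,0,0],"fingers": 1},{"dp": [0.98,0.4,0],"angular": [0,0,0],"fingers": 1},{"dp": [0.98,0.4,0],"angular": [0,0,0],"fingers": 1}])

```text
time: 3.6
tool_pos: [543.5, -99.8, 201.9]
tcp_rot: [179.9, 0.0, 78.5]
ft_force: [-0.5, 0.8, 0.3]
finger_gap: 0.3
grip_force: 0.0
```

```bash
python3 - <<'E'
from h import *
s=sense();print(s["time"],s["tool_pos"],s["tcp_rot"])
p=camera_params("wrist");im=snapshot("wrist");c=np.array([546.1,-80,-.1988])
for l in("trigger_roller","jaw_grip"):print(l,[(d["at"],d["conf"]) for d in pinpoint("wrist",l)])
for P in((0,-53,128),(-13,-53,135),(13,-53,135),(0,28,95),(-14,28,112),(20,28,112),(0,-104.5,142)):
    u=proj("wrist",w(c,P),p)[0];print(P,u.round());cv2.circle(im,tuple(int(v) for v in u),3,(0,0,255),1)
cv2.imwrite("pics/w1.png",im)
E
```

```text
3.6 [543.45017287 -99.84733923 201.94431774] [1.79940807e+02 8.15148670e-05 7.84797563e+01]
trigger_roller []
jaw_grip [([272.0, 141.8], 0.72)]
(0, -53, 128) [271. 262.]
(-13, -53, 135) [253. 267.]
(13, -53, 135) [290. 266.]
(0, 28, 95) [271. 142.]
(-14, 28, 112) [250. 145.]
(20, 28, 112) [300. 145.]
(0, -104.5, 142) [272. 334.]
```

View pics/w1.png

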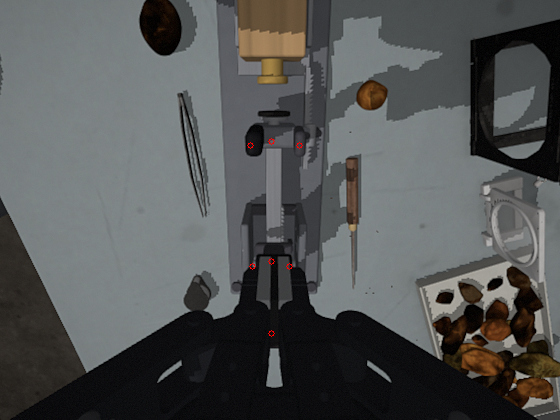

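The wrist view shows the model dots landing on the jaw's post and lever, near (252,143) and (302,143). The pad (273,113) and stud (272,75) are in line, and the closed fingers are ahead of the roller at about (271,262). Descending into the gap, then approaching the roller.

step_arm(targets=[{"dp": [0,0,0.1],"angular": [0,0,0],"fingers": 1},{"dp": [0,0,0.2],"angular": [0,0,0],"fingers": 1},{"dp": [0,0,0.31],"angular": [0,0,0],"fingers": 1},{"dp": [0,0,0.42],"angular": [0,0,0],"fingers": 1},{"dp": [0,0,0.42],"angular": [0,0,0],"fingers": 1},{"dp": [-0.03,0,0.42],"angular": [0,0,0],"fingers": 1},{"dp": [-0.06,0,0.42],"angular": [0,0,0],"fingers": 1},{"dp": [-0.09,0,0.42],"angular": [0,0,0],"fingers": 1}])

```text
time: 4.75
tool_pos: [539.3, -118.8, 118.2]
tcp_rot: [179.9, -0.0, 78.6]
ft_force: [1.6, 3.2, 0.4]
finger_gap: -0.1
grip_force: 1.4
```

```bash
cat > s.py <<'E'
from h import *
s=sense();c=np.array([546.1,-80,-.1988]);R=np.array([[np.cos(c[2]),np.sin(c[2])],[-np.sin(c[2]),np.cos(c[2])]])
print(s["time"],"clamp xy",(R@(s["tool_pos"][:2]-c[:2])).round(2),"z",s["tool_pos"][2].round(1),"F clamp",(R@s["ft_force"][:2]).round(2),s["ft_force"][2].round(2))
E
python3 s.py
```

```text
4.75 clamp xy [  1.01 -39.35] z 118.2 F clamp [0.9  3.48] 0.39
```

step_arm(targets=[{"dp": [-0.025,0,0],"angular": [0,0,0],"fingers": 1},{"dp": [-0.05,0,0],"angular": [0,0,0],"fingers": 1},{"dp": [-0.075,0,0],"angular": [0,0,0],"fingers": 1},{"dp": [-0.1,0,0],"angular": [0,0,0],"fingers": 1},{"dp": [-0.12,0,0],"angular": [0,0,0],"fingers": 1},{"dp": [-0.13,0,0],"angular": [0,0,0],"fingers": 1},{"dp": [-0.14,0,0],"angular": [0,0,0],"fingers": 1},{"dp": [-0.14,0,0],"angular": [0,0,0],"fingers": 1}])

```text
time: 5.75
tool_pos: [533.7, -145.6, 117.5]
tcp_rot: [179.9, -0.0, 78.6]
ft_force: [4.5, 4.3, 0.4]
finger_gap: 0.1
grip_force: 2.2
```

```bash
python3 s.py; python3 - <<'E'
from h import *
p=camera_params("wrist");im=snapshot("wrist");cv2.imwrite("pics/w2.png",im[60:420,120:440])
print([(d["at"],d["conf"]) for d in pinpoint("wrist","jaw_grip")])
c=np.array([546.1,-80,-.1988])
for j in(16,20,24,28,32):print(j,proj("wrist",w(c,[(0,11+j,95),(0,29+j,59)]),p).round(1).tolist())
E
```

```text
5.75 clamp xy [  0.78 -66.77] z 117.5 F clamp [3.6  5.15] 0.36
[([277.5, 37.7], 0.82)]
16 [[270.6, 67.9], [271.0, 35.7]]
20 [[270.6, 58.4], [271.0, 27.4]]
24 [[270.5, 48.6], [270.9, 18.9]]
28 [[270.5, 38.7], [270.9, 10.4]]
32 [[270.4, 28.7], [270.9, 1.7]]
```

View pics/w2.png

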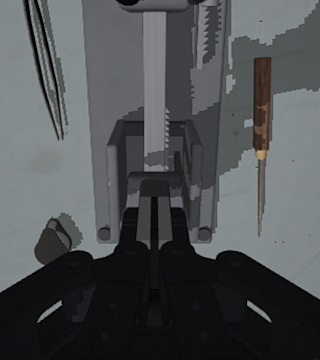

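Peak jaw is about 28 mm, up from about 16–17, so that was a near-full stroke. Repeating the pump.

step_arm(targets=[{"dp": [0.06,0,0],"angular": [0,0,0],"fingers": 1},{"dp": [0.12,0,0],"angular": [0,0,0],"fingers": 1},{"dp": [0.18,0,0],"angular": [0,0,0],"fingers": 1},{"dp": [0.18,0,0],"angular": [0,0,0],"fingers": 1},{"dp": [0.13,0,0],"angular": [0,0,0],"fingers": 1},{"dp": [0.08,0,0],"angular": [0,0,0],"fingers": 1},{"dp": [0.03,0,0],"angular": [0,0,0],"fingers": 1},{"dp": [-0.003,0,0],"angular": [0,0,0],"fingers": 1}])

```text
time: 6.85
tool_pos: [532.9, -146.8, 117.2]
tcp_rot: [-180.0, -0.1, 78.5]
ft_force: [1.0, 7.8, -0.7]
finger_gap: 0.2
grip_force: 3.7
```

```bash
cat > j.py <<'E'
from h import *
import runpy;runpy.run_path("s.py")
for n in("side","top"):
    snapshot(n);r=pinpoint(n,"jaw_grip")[:2];q=pinpoint(n,"pad")[:1]
    c=np.array([546.1,-80,-.1988]);J=np.arange(0,70)
    for lab,P,d in[("grip",(0,11,95),x) for x in r]+[("pad",(0,29,45),x) for x in q]:
        e=np.linalg.norm(proj(n,w(c,np.c_[0*J,P[1]+J,0*J+P[2]]))-d["at"],axis=1);print(n,lab,"jaw",J[e.argmin()],"err",e.min().round(1),d["conf"])
E
python3 j.py
```

```text
6.85 clamp xy [  0.25 -68.14] z 117.2 F clamp [-0.52  7.89] -0.73
side grip jaw 28 err 2.9 0.85
side pad jaw 34 err 1.8 0.57
top grip jaw 38 err 2.3 0.64
top pad jaw 43 err 3.5 0.59
```

step_arm(targets=[{"dp": [0.06,0,0],"angular": [0,0,0],"fingers": 1},{"dp": [0.12,0,0],"angular": [0,0,0],"fingers": 1},{"dp": [0.18,0,0],"angular": [0,0,0],"fingers": 1},{"dp": [0.18,0,0],"angular": [0,0,0],"fingers": 1},{"dp": [0.13,0,0],"angular": [0,0,0],"fingers": 1},{"dp": [0.08,0,0],"angular": [0,0,0],"fingers": 1},{"dp": [0.03,0,0],"angular": [0,0,0],"fingers": 1},{"dp": [0,0,0],"angular": [0,0,0],"fingers": 1}])

```text
time: 8.15
tool_pos: [533.0, -146.6, 117.2]
tcp_rot: [180.0, -0.1, 78.5]
ft_force: [2.7, 8.4, -0.1]
finger_gap: 0.0
grip_force: 4.5
```

```bash
python3 j.py
```

```text
8.15 clamp xy [  0.35 -67.82] z 117.2 F clamp [0.99 8.8 ] -0.11
side grip jaw 44 err 3.6 0.77
top grip jaw 44 err 3.0 0.88
top pad jaw 48 err 1.7 0.49
```

step_arm(targets=[{"dp": [0.08,0,0],"angular": [0,0,0],"fingers": 1},{"dp": [0.18,0,0],"angular": [0,0,0],"fingers": 1},{"dp": [0.18,0,0],"angular": [0,0,0],"fingers": 1},{"dp": [0.14,0,0],"angular": [0,0,0],"fingers": 1},{"dp": [0.11,0,0],"angular": [0,0,0],"fingers": 1},{"dp": [0.08,0,0],"angular": [0,0,0],"fingers": 1},{"dp": [0.06,0,0],"angular": [0,0,0],"fingers": 1},{"dp": [0.04,0,0],"angular": [0,0,0],"fingers": 1}])

```text
time: 9.45
tool_pos: [534.7, -138.0, 117.2]
tcp_rot: [-180.0, -0.1, 78.5]
ft_force: [1.5, 8.2, -0.8]
finger_gap: -0.1
grip_force: 4.3
```

```bash
python3 j.py
```

```text
9.45 clamp xy [  0.3  -59.13] z 117.2 F clamp [-0.16  8.32] -0.77
side grip jaw 39 err 1.6 0.61
top grip jaw 45 err 3.2 0.62
top pad jaw 52 err 2.4 0.53
```

step_arm(targets=[{"dp": [-0.01,0,0],"angular": [0,0,0],"fingers": 1},{"dp": [-0.015,0,0],"angular": [0,0,0],"fingers": 1},{"dp": [-0.02,0,0],"angular": [0,0,0],"fingers": 1},{"dp": [-0.025,0,0],"angular": [0,0,0],"fingers": 1},{"dp": [-0.03,0,0],"angular": [0,0,0],"fingers": 1},{"dp": [-0.035,0,0],"angular": [0,0,0],"fingers": 1},{"dp": [-0.04,0,0],"angular": [0,0,0],"fingers": 1},{"dp": [-0.04,0,0],"angular": [0,0,0],"fingers": 1}])

```text
time: 10.75
tool_pos: [533.2, -145.6, 117.2]
tcp_rot: [-180.0, -0.1, 78.5]
ft_force: [2.1, 7.1, -0.1]
finger_gap: -0.1
grip_force: 3.8
```

```bash
python3 j.py
```

```text
10.75 clamp xy [  0.3 -66.9] z 117.2 F clamp [0.62 7.36] -0.08
side grip jaw 49 err 3.4 0.7
side pad jaw 66 err 45.0 0.26
top grip jaw 54 err 2.7 0.62
top pad jaw 54 err 1.3 0.43
```

step_arm(targets=[{"dp": [0.08,0,0],"angular": [0,0,0],"fingers": 1},{"dp": [0.17,0,0],"angular": [0,0,0],"fingers": 1},{"dp": [0.17,0,0],"angular": [0,0,0],"fingers": 1},{"dp": [0.14,0,0],"angular": [0,0,0],"fingers": 1},{"dp": [0.11,0,0],"angular": [0,0,0],"fingers": 1},{"dp": [0.09,0,0],"angular": [0,0,0],"fingers": 1},{"dp": [0.07,0,0],"angular": [0,0,0],"fingers": 1},{"dp": [0.06,0,0],"angular": [0,0,0],"fingers": 1}])

```text
time: 12.05
tool_pos: [535.6, -134.1, 117.3]
tcp_rot: [-180.0, -0.1, 78.5]
ft_force: [1.5, 7.2, 0.2]
finger_gap: -0.2
grip_force: 3.3
```

```bash
python3 s.py
```

```text
12.05 clamp xy [  0.36 -55.15] z 117.3 F clamp [0.04 7.39] 0.18
```

step_arm(targets=[{"dp": [-0.003,0,0],"angular": [0,0,0],"fingers": 1},{"dp": [-0.006,0,0],"angular": [0,0,0],"fingers": 1},{"dp": [-0.01,0,0],"angular": [0,0,0],"fingers": 1},{"dp": [-0.013,0,0],"angular": [0,0,0],"fingers": 1},{"dp": [-0.016,0,0],"angular": [0,0,0],"fingers": 1},{"dp": [-0.02,0,0],"angular": [0,0,0],"fingers": 1},{"dp": [-0.02,0,0],"angular": [0,0,0],"fingers": 1},{"dp": [-0.02,0,0],"angular": [0,0,0],"fingers": 1}])

```text
time: 13.05
tool_pos: [534.8, -137.7, 117.2]
tcp_rot: [-180.0, -0.1, 78.6]
ft_force: [2.2, 7.2, -0.6]
finger_gap: 0.0
grip_force: 4.0
```

```bash
python3 s.py
```

```text
13.05 clamp xy [  0.31 -58.78] z 117.2 F clamp [0.71 7.5 ] -0.6
```

step_arm(targets=[{"dp": [-0.003,0,0],"angular": [0,0,0],"fingers": 1},{"dp": [-0.006,0,0],"angular": [0,0,0],"fingers": 1},{"dp": [-0.008,0,0],"angular": [0,0,0],"fingers": 1},{"dp": [-0.01,0,0],"angular": [0,0,0],"fingers": 1},{"dp": [-0.012,0,0],"angular": [0,0,0],"fingers": 1},{"dp": [-0.015,0,0],"angular": [0,0,0],"fingers": 1},{"dp": [-0.015,0,0],"angular": [0,0,0],"fingers": 1},{"dp": [-0.015,0,0],"angular": [0,0,0],"fingers": 1}])

```text
time: 14.05
tool_pos: [534.3, -140.0, 117.1]
tcp_rot: [-180.0, -0.2, 78.6]
ft_force: [2.6, 11.1, -0.4]
finger_gap: -0.2
grip_force: 5.3
```

```bash
python3 j.py
```

```text
14.05 clamp xy [  0.29 -61.15] z 117.1 F clamp [ 0.33 11.39] -0.43
side grip jaw 48 err 0.5 0.74
side pad jaw 0 err 54.3 0.28
top grip jaw 57 err 2.2 0.95
top pad jaw 54 err 3.2 0.46
```

step_arm(targets=[{"dp": [-0.001,0,0],"angular": [0,0,0],"fingers": 1},{"dp": [-0.002,0,0],"angular": [0,0,0],"fingers": 1},{"dp": [-0.003,0,0],"angular": [0,0,0],"fingers": 1},{"dp": [-0.004,0,0],"angular": [0,0,0],"fingers": 1},{"dp": [-0.005,0,0],"angular": [0,0,0],"fingers": 1},{"dp": [-0.006,0,0],"angular": [0,0,0],"fingers": 1},{"dp": [-0.006,0,0],"angular": [0,0,0],"fingers": 1},{"dp": [-0.006,0,0],"angular": [0,0,0],"fingers": 1}])

```text
time: 15.35
tool_pos: [534.1, -141.0, 117.0]
tcp_rot: [-180.0, -0.2, 78.6]
ft_force: [2.7, 11.8, 0.2]
finger_gap: 0.2
grip_force: 5.8
```

```bash
python3 j.py; python3 - <<'E'
from h import *
t=snapshot("top")[170:220,220:320];s=snapshot("side")[180:280,190:330]
cv2.imwrite("pics/c3.png",np.vstack([cv2.resize(t,(600,300),interpolation=2),cv2.resize(s,(420,300),interpolation=2,)[:, :].copy() if 0 else cv2.resize(s,(600,300),interpolation=2)]))
E
```

```text
15.35 clamp xy [  0.28 -62.12] z 117.0 F clamp [ 0.33 12.06] 0.25
side grip jaw 64 err 0.5 0.65
top grip jaw 54 err 3.8 0.9
top pad jaw 56 err 2.4 0.52
```

View pics/c3.png

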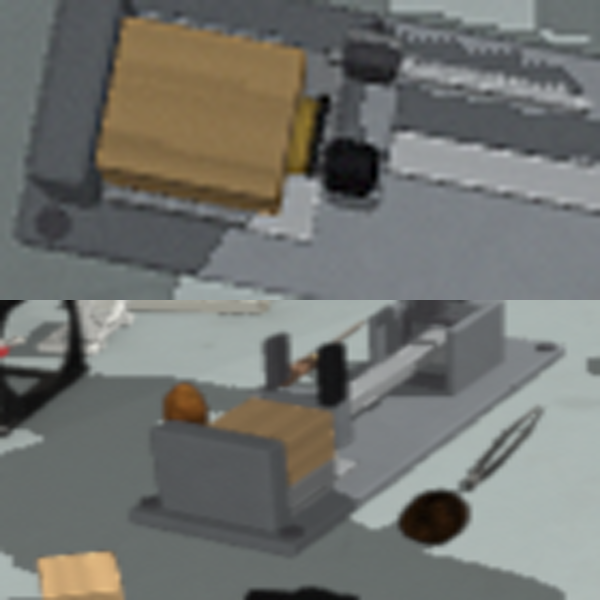

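The crop shows the pad on the stud head at (303,135), with only the 6 mm head still proud. It is close to or at home, and the force is rising past 12 N. One more small squeeze.

step_arm(targets=[{"dp": [-0.001,0,0],"angular": [0,0,0],"fingers": 1},{"dp": [-0.002,0,0],"angular": [0,0,0],"fingers": 1},{"dp": [-0.003,0,0],"angular": [0,0,0],"fingers": 1},{"dp": [-0.004,0,0],"angular": [0,0,0],"fingers": 1},{"dp": [-0.005,0,0],"angular": [0,0,0],"fingers": 1},{"dp": [-0.006,0,0],"angular": [0,0,0],"fingers": 1},{"dp": [-0.006,0,0],"angular": [0,0,0],"fingers": 1},{"dp": [-0.006,0,0],"angular": [0,0,0],"fingers": 1}])

```text
time: 16.75
tool_pos: [533.9, -142.0, 117.0]
tcp_rot: [-180.0, -0.2, 78.6]
ft_force: [3.8, 12.1, -0.6]
finger_gap: 0.3
grip_force: 6.1
```

```bash
python3 s.py
```

```text
16.75 clamp xy [  0.28 -63.18] z 117.0 F clamp [ 1.36 12.65] -0.62
```

The force is ambiguous this close to the end of the stroke. I'll let back and squeeze again, so it bottoms early in the stroke where 12–14 N is conclusive.

step_arm(targets=[{"dp": [0.07,0,0],"angular": [0,0,0],"fingers": 1},{"dp": [0.155,0,0],"angular": [0,0,0],"fingers": 1},{"dp": [0.155,0,0],"angular": [0,0,0],"fingers": 1},{"dp": [0.14,0,0],"angular": [0,0,0],"fingers": 1},{"dp": [0.12,0,0],"angular": [0,0,0],"fingers": 1},{"dp": [0.1,0,0],"angular": [0,0,0],"fingers": 1},{"dp": [0.09,0,0],"angular": [0,0,0],"fingers": 1},{"dp": [0.09,0,0],"angular": [0,0,0],"fingers": 1}])

```text
time: 17.75
tool_pos: [537.2, -126.0, 117.3]
tcp_rot: [-180.0, -0.0, 78.6]
ft_force: [0.7, 3.9, 0.8]
finger_gap: 0.3
grip_force: 2.2
```

```bash
python3 s.py
```

```text
17.75 clamp xy [  0.37 -46.82] z 117.3 F clamp [-0.07  3.98] 0.76
```

step_arm(targets=[{"dp": [-0.002,0,0],"angular": [0,0,0],"fingers": 1},{"dp": [-0.004,0,0],"angular": [0,0,0],"fingers": 1},{"dp": [-0.006,0,0],"angular": [0,0,0],"fingers": 1},{"dp": [-0.008,0,0],"angular": [0,0,0],"fingers": 1},{"dp": [-0.01,0,0],"angular": [0,0,0],"fingers": 1},{"dp": [-0.012,0,0],"angular": [0,0,0],"fingers": 1},{"dp": [-0.015,0,0],"angular": [0,0,0],"fingers": 1},{"dp": [-0.015,0,0],"angular": [0,0,0],"fingers": 1}])

```text
time: 18.75
tool_pos: [536.8, -128.3, 117.3]
tcp_rot: [-180.0, -0.1, 78.6]
ft_force: [1.5, 6.5, 0.6]
finger_gap: 0.3
grip_force: 3.4
```

```bash
python3 s.py
```

```text
18.75 clamp xy [  0.37 -49.15] z 117.3 F clamp [0.15 6.63] 0.64
```

step_arm(targets=[{"dp": [-0.002,0,0],"angular": [0,0,0],"fingers": 1},{"dp": [-0.004,0,0],"angular": [0,0,0],"fingers": 1},{"dp": [-0.006,0,0],"angular": [0,0,0],"fingers": 1},{"dp": [-0.008,0,0],"angular": [0,0,0],"fingers": 1},{"dp": [-0.01,0,0],"angular": [0,0,0],"fingers": 1},{"dp": [-0.012,0,0],"angular": [0,0,0],"fingers": 1},{"dp": [-0.015,0,0],"angular": [0,0,0],"fingers": 1},{"dp": [-0.015,0,0],"angular": [0,0,0],"fingers": 1}])

```text
time: 19.75
tool_pos: [536.3, -130.7, 117.3]
tcp_rot: [-180.0, -0.1, 78.6]
ft_force: [2.4, 8.5, 0.6]
finger_gap: 0.3
grip_force: 4.6
```

```bash
python3 s.py
```

```text
19.75 clamp xy [  0.36 -51.6 ] z 117.3 F clamp [0.64 8.84] 0.59
```

step_arm(targets=[{"dp": [-0.002,0,0],"angular": [0,0,0],"fingers": 1},{"dp": [-0.004,0,0],"angular": [0,0,0],"fingers": 1},{"dp": [-0.006,0,0],"angular": [0,0,0],"fingers": 1},{"dp": [-0.008,0,0],"angular": [0,0,0],"fingers": 1},{"dp": [-0.01,0,0],"angular": [0,0,0],"fingers": 1},{"dp": [-0.012,0,0],"angular": [0,0,0],"fingers": 1},{"dp": [-0.014,0,0],"angular": [0,0,0],"fingers": 1},{"dp": [-0.014,0,0],"angular": [0,0,0],"fingers": 1}])

```text
time: 20.75
tool_pos: [535.8, -132.9, 117.2]
tcp_rot: [-180.0, -0.1, 78.6]
ft_force: [2.5, 10.9, -0.0]
finger_gap: 0.0
grip_force: 5.7
```

```bash
python3 s.py
```

```text
20.75 clamp xy [  0.35 -53.91] z 117.2 F clamp [ 0.28 11.15] -0.0
```

step_arm(targets=[{"dp": [-0.002,0,0],"angular": [0,0,0],"fingers": 1},{"dp": [-0.004,0,0],"angular": [0,0,0],"fingers": 1},{"dp": [-0.006,0,0],"angular": [0,0,0],"fingers": 1},{"dp": [-0.008,0,0],"angular": [0,0,0],"fingers": 1},{"dp": [-0.009,0,0],"angular": [0,0,0],"fingers": 1},{"dp": [-0.009,0,0],"angular": [0,0,0],"fingers": 1},{"dp": [-0.009,0,0],"angular": [0,0,0],"fingers": 1},{"dp": [-0.009,0,0],"angular": [0,0,0],"fingers": 1}])

```text
time: 21.75
tool_pos: [535.5, -134.5, 117.2]
tcp_rot: [-180.0, -0.2, 78.6]
ft_force: [3.0, 10.8, 0.9]
finger_gap: 0.1
grip_force: 6.1
```

```bash
python3 s.py; python3 s.py; python3 j.py
```

```text
21.75 clamp xy [  0.34 -55.52] z 117.2 F clamp [ 0.77 11.21] 0.95
21.75 clamp xy [  0.34 -55.52] z 117.2 F clamp [ 0.77 11.21] 0.95
21.75 clamp xy [  0.34 -55.52] z 117.2 F clamp [ 0.77 11.21] 0.95
side grip jaw 61 err 2.1 0.72
side pad jaw 69 err 14.3 0.72
top grip jaw 54 err 1.3 0.64
```

step_arm(targets=[{"dp": [-0.002,0,0],"angular": [0,0,0],"fingers": 1},{"dp": [-0.004,0,0],"angular": [0,0,0],"fingers": 1},{"dp": [-0.006,0,0],"angular": [0,0,0],"fingers": 1},{"dp": [-0.007,0,0],"angular": [0,0,0],"fingers": 1},{"dp": [-0.007,0,0],"angular": [0,0,0],"fingers": 1},{"dp": [-0.007,0,0],"angular": [0,0,0],"fingers": 1},{"dp": [-0.007,0,0],"angular": [0,0,0],"fingers": 1},{"dp": [-0.007,0,0],"angular": [0,0,0],"fingers": 1}])

```text
time: 23.05
tool_pos: [535.2, -135.7, 117.2]
tcp_rot: [-180.0, -0.2, 78.6]
ft_force: [3.8, 12.8, 0.1]
finger_gap: 0.2
grip_force: 6.5
```

```bash
python3 s.py; python3 -c "
from h import *
for i in range(4):
    snapshot('top');s=sense();print(s['ft_force'].round(1),s['grip_force'])"
```

```text
23.05 clamp xy [  0.33 -56.75] z 117.2 F clamp [ 1.23 13.26] 0.12
[ 3.9 13.1  0.5] 6.506515145301819
[ 3.1 13.2  0.6] 6.506590470671654
[ 3.9 11.9  0.7] 6.506315767765045
[ 3.2 12.4  0.3] 6.5064637362957
```

The force averages about 13.1 N along clamp y, held steady, well before the last 7 mm and rising evenly, so the stud is home. Letting back, rising, and moving forward for a look at the jaw.

step_arm(targets=[{"dp": [0.06,0,0],"angular": [0,0,0],"fingers": 1},{"dp": [0.13,0,0],"angular": [0,0,0],"fingers": 1},{"dp": [0.15,0,-0.08],"angular": [0,0,0],"fingers": 1},{"dp": [0.15,0,-0.18],"angular": [0,0,0],"fingers": 1},{"dp": [0.15,0,-0.3],"angular": [0,0,0],"fingers": 1},{"dp": [0.2,0,-0.4],"angular": [0,0,0],"fingers": 0.6},{"dp": [0.3,0,-0.4],"angular": [0,0,0],"fingers": 0.2},{"dp": [0.33,0,-0.4],"angular": [0,0,0],"fingers": 0}])

```text
time: 24.25
tool_pos: [547.9, -71.3, 196.8]
tcp_rot: [-180.0, -0.0, 78.6]
ft_force: [-0.4, 0.4, -1.0]
finger_gap: 54.7
grip_force: 0.0
```

```bash
python3 s.py; python3 - <<'E'
from h import *
p=camera_params("wrist");im=snapshot("wrist");c=np.array([546.1,-80,-.1988])
r=pinpoint("wrist","jaw_grip");print([(d["at"],d["conf"]) for d in r])
e=least_squares(lambda q:proj("wrist",w(c,(q[0],q[1],95)),p)[0]-r[0]["at"],(0,65));print(e.x)
for j in(48,52,56,60):
    for P in((-14,11+j,112),(20,11+j,112)):
        u=proj("wrist",w(c,P),p)[0];print(j,P,u.round(1));
        if j==56:cv2.circle(im,tuple(int(v) for v in u),3,(0,0,255),1)
cv2.imwrite("pics/w3.png",im)
E
```

```text
24.25 clamp xy [0.07 8.88] z 196.8 F clamp [-0.47  0.27] -0.98
[([274.4, 132.0], 0.86), ([272.8, 186.8], 0.56)]
[ 0.95399282 64.37653905]
48 (-14, 59, 112) [252.1 143.3]
48 (20, 59, 112) [302.8 143.3]
52 (-14, 63, 112) [252.  137.2]
52 (20, 63, 112) [303.  137.2]
56 (-14, 67, 112) [251.9 131.1]
56 (20, 67, 112) [303.2 131.1]
60 (-14, 71, 112) [251.7 125. ]
60 (20, 71, 112) [303.3 125. ]
```

View pics/w3.png

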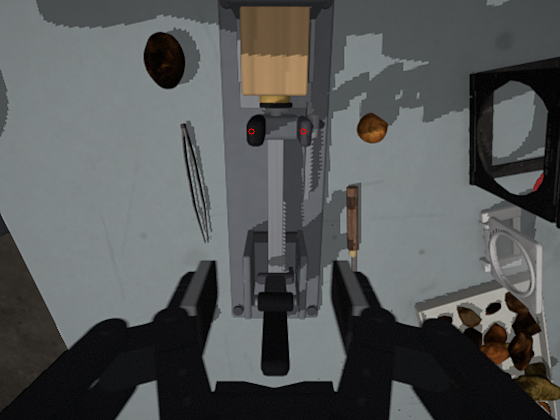

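The wrist view shows the pad at (275,104) still against the stud. The post top is at about (256,129) and the lever top at about (305,129), matching jaw ≈ 55, about 1.5 mm to +x of the model. Going over and down, open.

step_arm(targets=[{"dp": [0.08,0,0],"angular": [0,0,0],"fingers": 0},{"dp": [0.18,-0.004,0],"angular": [0,0,0],"fingers": 0},{"dp": [0.283,-0.006,0],"angular": [0,0,0],"fingers": 0},{"dp": [0.283,-0.006,0.1],"angular": [0,0,0],"fingers": 0},{"dp": [0.283,-0.006,0.23],"angular": [0,0,0],"fingers": 0},{"dp": [0.283,-0.006,0.36],"angular": [0,0,0],"fingers": 0},{"dp": [0.283,-0.006,0.48],"angular": [0,0,0],"fingers": 0},{"dp": [0.283,-0.006,0.56],"angular": [0,0,0],"fingers": 0}])

```text
time: 25.35
tool_pos: [556.6, -17.2, 82.7]
tcp_rot: [-179.8, 0.0, 78.6]
ft_force: [0.6, -0.2, -0.1]
finger_gap: 85.3
grip_force: 0.0
```

```bash
python3 s.py
```

```text
25.35 clamp xy [-2.13 63.59] z 82.7 F clamp [ 0.63 -0.11] -0.06
```

step_arm(targets=[{"dp": [0,0,0],"angular": [0,0,0],"fingers": 0.3},{"dp": [0,0,0],"angular": [0,0,0],"fingers": 0.45},{"dp": [0,0,0],"angular": [0,0,0],"fingers": 0.5},{"dp": [0,0,0],"angular": [0,0,0],"fingers": 0.55},{"dp": [0,0,0],"angular": [0,0,0],"fingers": 0.6},{"dp": [0,0,0],"angular": [0,0,0],"fingers": 0.65},{"dp": [0,0,0],"angular": [0,0,0],"fingers": 0.65},{"dp": [0,0,0],"angular": [0,0,0],"fingers": 0.65}], newtons=20)

```text
time: 26.35
tool_pos: [557.8, -17.3, 86.4]
tcp_rot: [-180.0, 0.0, 78.6]
ft_force: [-4.6, -0.8, 7.6]
finger_gap: 35.0
grip_force: 20.0
```

```bash
python3 s.py
```

```text
26.35 clamp xy [-0.89 63.75] z 86.4 F clamp [-4.39 -1.72] 7.61
```

Gap is 35 mm at 20 N, so the lever is fully squeezed. Sliding the jaw back.

step_arm(targets=[{"dp": [-0.02,0,0],"angular": [0,0,0],"fingers": 0.65},{"dp": [-0.05,0,0],"angular": [0,0,0],"fingers": 0.65},{"dp": [-0.09,0,0],"angular": [0,0,0],"fingers": 0.65},{"dp": [-0.13,0,0],"angular": [0,0,0],"fingers": 0.65},{"dp": [-0.17,0,0],"angular": [0,0,0],"fingers": 0.65},{"dp": [-0.21,0,0],"angular": [0,0,0],"fingers": 0.65},{"dp": [-0.24,0,0],"angular": [0,0,0],"fingers": 0.65},{"dp": [-0.25,0,0],"angular": [0,0,0],"fingers": 0.65}])

```text
time: 27.35
tool_pos: [547.9, -66.2, 86.4]
tcp_rot: [-180.0, -0.0, 78.6]
ft_force: [-4.2, 3.1, 7.7]
finger_gap: 35.2
grip_force: 20.1
```

```bash
python3 j.py
```

```text
27.35 clamp xy [-1.   13.83] z 86.4 F clamp [-4.72  2.24] 7.72
side grip jaw 0 err 2.3 0.81
side pad jaw 0 err 1.2 0.67
```

Pull force is about 2–4 N, so it slides freely. Going on to the rear stop with small steps.

step_arm(targets=[{"dp": [-0.01,0,0],"angular": [0,0,0],"fingers": 0.65},{"dp": [-0.02,0,0],"angular": [0,0,0],"fingers": 0.65},{"dp": [-0.025,0,0],"angular": [0,0,0],"fingers": 0.65},{"dp": [-0.03,0,0],"angular": [0,0,0],"fingers": 0.65},{"dp": [-0.035,0,0],"angular": [0,0,0],"fingers": 0.65},{"dp": [-0.04,0,0],"angular": [0,0,0],"fingers": 0.65},{"dp": [-0.04,0,0],"angular": [0,0,0],"fingers": 0.65},{"dp": [-0.04,0,0],"angular": [0,0,0],"fingers": 0.65}])

```text
time: 28.65
tool_pos: [546.7, -71.7, 86.5]
tcp_rot: [-180.0, -0.2, 78.6]
ft_force: [-1.8, 11.3, 8.0]
finger_gap: 34.9
grip_force: 20.0
```

```bash
python3 s.py
```

```text
28.65 clamp xy [-1.04  8.25] z 86.5 F clamp [-3.97 10.76] 7.98
```

Force rises to 11 N at the rear stop after 55.5 mm of travel. Opening and lifting off.

step_arm(targets=[{"dp": [-0.04,0,0],"angular": [0,0,0],"fingers": 0.5},{"dp": [-0.035,0,0],"angular": [0,0,0],"fingers": 0.3},{"dp": [-0.03,0,0],"angular": [0,0,0],"fingers": 0.2},{"dp": [-0.03,0,0],"angular": [0,0,0],"fingers": 0.1},{"dp": [-0.03,0,-0.1],"angular": [0,0,0],"fingers": 0.1},{"dp": [-0.03,0,-0.25],"angular": [0,0,0],"fingers": 0.1},{"dp": [-0.03,0,-0.4],"angular": [0,0,0],"fingers": 0.1},{"dp": [-0.03,0,-0.55],"angular": [0,0,0],"fingers": 0.1}])

```text
time: 29.65
tool_pos: [545.6, -80.2, 198.0]
tcp_rot: [179.9, 0.0, 78.6]
ft_force: [0.7, 0.5, -0.5]
finger_gap: 77.1
grip_force: 0.0
```

```bash
python3 s.py
```

```text
29.65 clamp xy [-0.5  -0.26] z 198.0 F clamp [0.56 0.63] -0.51
```

I wrongly repeated the offset, so the tool went about 8 mm further back as it opened. I'll check that nothing shifted.

```bash
python3 - <<'E'
from h import *
p=camera_params("wrist");im=snapshot("wrist");t=snapshot("top");c=np.array([546.1,-80,-.1988])
r=pinpoint("wrist","jaw_grip");print([(d["at"],d["conf"]) for d in r])
if r:print(least_squares(lambda q:proj("wrist",w(c,(q[0],q[1],95)),p)[0]-r[0]["at"],(0,11)).x)
a=cv2.resize(im[0:300,130:430],(400,400),interpolation=2);b=cv2.resize(t[130:270,200:340],(400,400),interpolation=2)
cv2.imwrite("pics/f.png",np.hstack([a,b]))
E
```

```text
[([273.4, 192.9], 0.75)]
[-0.17441049  9.46423437]
```

View pics/f.png

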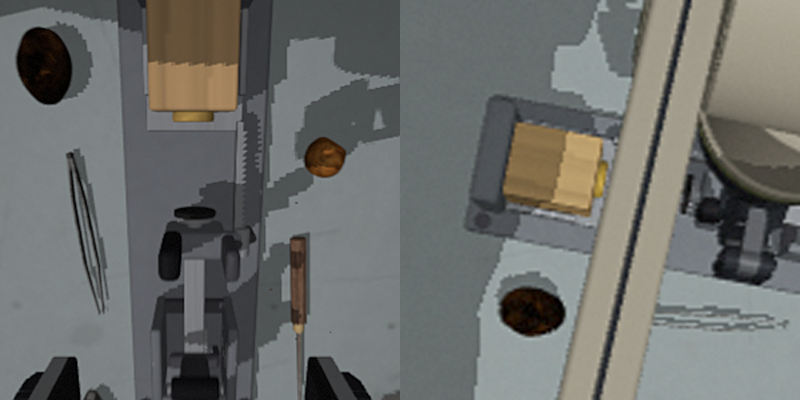

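The final view shows the stud head flat against the wood at (193,115). The jaw is at its rear stop, with its grip point at clamp y ≈ 10, and the bystanders are in place. Handing in.

```bash
python3 -c "
from bench import *
print(hand_in())"
```

```text
the job is handed in; nothing more can be done
None
```

The job is handed in: the clamp pressed the stud home with about 13 N held on the trigger, the jaw was released and slid back to its rear stop, and the block is still in the clamp. The pad force was inferred from the trigger, not measured. As the fingers opened I pulled about 8 mm too far at the stop; the final pictures show nothing displaced.

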